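Chock a row of chromatography columns in the drip tray

TASK

Make the three steel columns into a closed row on their sides in the drip tray, up against the end wall with the drain spout: the red-plugged one at the wall, the blue one next, and outermost the green-plugged one from the cradle, all touching, with their ends about level and midway across the tray; do not drop or fling a column. Chock the row so that it cannot roll apart: set both yellow chocks on the tray floor snug under the outer column, thin edge first and square to it, one under each of its end nuts. Leave the bottles and the spanner where they are.

Things in the scene. Friction and masses are not known exactly. Their poses are not given: they have to be found in the camera images.
- tray: Fixed stainless drip tray with a black liner; inside 240 mm (its x) by 400 mm (its y), walls 4 mm thick and 40 mm high. Origin under its centre at bench height; things lie on the liner, 5 mm above the bench. Its +y points to the end wall with the drain spout (blue cap outside), where the row belongs; the columns lie roughly along its x.
- tray_stop (a point): Middle of the inner face of the end wall with the drain spout, at liner level (tray x 0, y 200 mm, z 5 mm). Touching columns rub as they roll: pushing two or three of them up to this wall takes up to about 15 N.
- column_a: Steel column, red end plugs, on its side along its own x: tube 25.4 mm diameter (x -43 to 43 mm), round end nuts 44 mm diameter (|x| 43 to 77), plugs 14 mm diameter (|x| 77 to 90). 0.55 to 0.9 kg. Origin mid-length, on the axis. Rolls on its nuts; stops within a few mm of a slow push. Starts in the tray, nearer the drain end, clear of the wall.
- column_b: Steel column, blue end plugs, on its side along its own x: tube 25.4 mm diameter (x -43 to 43 mm), round end nuts 44 mm diameter (|x| 43 to 77), plugs 14 mm diameter (|x| 77 to 90). 0.55 to 0.9 kg. Origin mid-length, on the axis. Rolls on its nuts; stops within a few mm of a slow push. Starts in the tray, next along from the red one, clear of it.
- column_c: Steel column, green end plugs, on its side along its own x: tube 25.4 mm diameter (x -43 to 43 mm), round end nuts 44 mm diameter (|x| 43 to 77), plugs 14 mm diameter (|x| 77 to 90). 0.55 to 0.9 kg. Origin mid-length, on the axis. Rolls on its nuts; stops within a few mm of a slow push. Starts outside the tray, in the cradle.
- column_c_end1 (a point): On the axis of the green-plugged column, in the middle of one end nut (60 mm from the column's middle).
- column_c_end2 (a point): On the axis of the green-plugged column, in the middle of its other end nut.
- cradle: Fixed grey cradle, base 90 x 70 x 8 mm, left or right of the tray: two V saddles 60 mm apart along its x carry the green-plugged column by its tube, axis along the cradle's x, 45 mm above the bench. Saddles reach 23 mm to either side, up to axis height; the 52 mm of tube between them are free for fingers. The column lifts straight up. Origin under its centre, at bench height.
- chock_1: Yellow wedge chock with black stripes, 60 mm long, 30 wide, 30 high, 80 g. Origin at the centre of its underside, own +x towards the thin edge. x -30 to -6 mm: flat-topped block with upright sides (grip it here, across its y). x -6 to 30: top slopes down straight to an edge 2 mm high. Starts on the tray floor away from the drain, thin edge towards the drain end within 0.45 rad.
- chock_2: A second chock like chock_1, same axes; either may go to either end of the column. When a chock on the tray floor just touches an end nut, thin edge under it, the chock's origin is 40 mm from the nut's axis, measured along the floor.
- bottle_blue: Bystander: empty clear glass bottle with blue screw cap, 56 mm in diameter, 102 mm high, standing beside the tray. Origin at the centre of its underside.
- bottle_red: Bystander: the same bottle with a red screw cap, on the bench to the right, on the robot's side of the tray. Origin at the centre of its underside.
- spanner: Bystander: steel open-ended spanner lying on the bench to the left, on the robot's side of the tray. Origin at the middle of its underside.
Mind the look-alikes: they are no part of the job. Leave any purple look-alike of the chock_1 alone. What is shaped like the column_c but orange is not meant.

How it is judged:
At the end, for the whole second after the job is handed in: Columns still on the tray floor, parallel to the drain wall (0.07 rad), midway (30 mm): red within 4 mm of the wall, blue and green next, at most 7 and 9 mm from tight. Chocks flat, square to the row (0.2 rad), one under each nut of the green column (centred within 15 mm), gap under 4 mm (y of column_a in the frame of tray above 0.174 m and x of column_a in the frame of tray between -0.03 and 0.03 m and z of each of column_a, column_b, column_c in the frame of tray below 0.031 m and angle between the x axis of each of column_a, column_b, column_c and the x axis of tray, either way round below 0.07 rad and linear speed of each of column_a, column_b, column_c, chock_1, chock_2 below 0.01 m/s and y of column_b in the frame of tray above 0.127 m and x of column_b in the frame of tray between -0.03 and 0.03 m and y of column_c in the frame of tray above 0.081 m and x of column_c in the frame of tray between -0.03 and 0.03 m and angle between each of chock_1, chock_2's own z axis and vertical below 0.1 rad and z of each of chock_1, chock_2 in the frame of tray below 0.009 m and angle between the x axis of each of chock_1, chock_2 and the y axis of tray, either way round below 0.2 rad and ((x of column_c_end1 in the frame of chock_1 between 0.0365 and 0.0445 m and y of column_c_end1 in the frame of chock_1 between -0.015 and 0.015 m and x of column_c_end2 in the frame of chock_2 between 0.0365 and 0.0445 m and y of column_c_end2 in the frame of chock_2 between -0.015 and 0.015 m) or (x of column_c_end2 in the frame of chock_1 between 0.0365 and 0.0445 m and y of column_c_end2 in the frame of chock_1 between -0.015 and 0.015 m and x of column_c_end1 in the frame of chock_2 between 0.0365 and 0.0445 m and y of column_c_end1 in the frame of chock_2 between -0.015 and 0.015 m))); the robot touches nothing.
It fails at once if the blue-capped bottle is pushed more than 30 mm from its place (distance of bottle_blue from where it was at the start of the episode above 0.03 m).
It fails at once if the red-capped bottle is pushed more than 30 mm from its place (distance of bottle_red from where it was at the start of the episode above 0.03 m).
It fails at once if the spanner is pushed more than 30 mm from its place (distance of spanner from where it was at the start of the episode above 0.03 m).
It fails at once if a column falls or runs free (untouched by the fingers) faster than 0.5 m/s: dropped or flung ((contact force between the fingers and column_a below 0.05 N and linear speed of column_a above 0.5 m/s) or (contact force between the fingers and column_b below 0.05 N and linear speed of column_b above 0.5 m/s) or (contact force between the fingers and column_c below 0.05 N and linear speed of column_c above 0.5 m/s)).
It also fails if it takes over 72 s, if anything falls off the work surface, if the arm or the gripper's body presses on something with over 40 N, if the wrist force passes 120 N, or if a joint passes its speed limit or range.

ROBOT

A 6-joint arm with a two-finger parallel gripper is mounted at the origin on the work surface. World frame = base frame: x ahead of the robot, y to its left, z up, the work surface at z = 0. Lengths are in m, angles in rad, forces in N, time in s.
With the tool pointing down it reaches from about 0.35 to 0.775 m from the base axis. Payload 7.3 kg.
Tool frame: the origin (TCP) lies on the centre line of the jaws, within the pads' length; the fingertips stand 14 mm ahead of it and the grasp point (between the pads) lies 5 mm behind it; z points along the fingers, y is the direction in which the jaws open and shut (so a half turn about z gives the same grasp; the last joint's range is limited). The gripper opens to 92 mm and grips with 3 to 60 N. Pads are 19 mm wide; open, the fingers measure 130 mm over their backs; the gripper's body (75 mm by 190 mm) begins 47 mm behind the grasp point.
Start: joints at [-1.489, 0.342, 1.524, -0, 1.275, -0.146], TCP at [0.119, -0.511, 0.241] pointing down, gripper open.
Joint ranges: [-2.53, 2.53], [-0.77, 2.02], [0.04, 2.7], [-1, 4.14], [0.28, 2.66], [-3.11, 3.11]. Speed limits (rad/s): [2.57, 2.57, 3.14, 3.14, 3.14, 3.14].

INTERFACE

Orientations are given as [roll, pitch, yaw] about the fixed x, y, z axes, in that order (R = Rz(yaw) Ry(pitch) Rx(roll)).
In Python, from cell import telemetry, cams, robot gives the robot as it stands.
- The arm moves only by the tool servo_tool, never from a script. Its argument "targets" is text: rows parted by semicolons, each of 4 numbers parted by spaces: the shift along the tool's x, y, z in mm, then the turn about the tool's z in rad. In form: x y z yaw; .... A call has 1 to 20 rows; each row shifts and turns the pose as measured when the row begins, along the tool's axes as they then stand; what a row does not reach is not made up. A row lasts 1/8 s, in which the tool goes at most 62.5 mm and 10.7 degrees, less where a joint would pass 70% of its speed; a pose out of reach is approached as far as the arm can. A call with a gripper value outside its range is refused whole. "hand" is the opening, from 0 (shut) to 1 (fully open), set as the call begins (left out, the last holds). The fingers move at their own pace and stop on an object; "squeeze" is the grip in N (left out, the last holds). Time passes only in rows, so rows that do not move let the fingers close. It gives the time, the measured TCP pose, the force and the opening at its end, in the units of the state.
- telemetry.observe(): the state, without advancing time (a new reading comes with each control period).
- cams.read_camera(name): name is "scene" or "top" or "wrist"; returns a dict with "color" (420x560x3 uint8, red, green, blue), "K" (3x3 intrinsics, pixels), "R" (3x3) and "t" (3): a world point X has camera coordinates R X + t. Camera axes: x right, y down, z forward; pixel columns grow to the right and rows downward; lengths in m; the calibration is good to about 2 mm. A picture is of the moment at which its call begins. There is no depth.
- robot.hand_in(): hands the job in, once; it reports no verdict.
Trained networks look in a picture, given as the dict that the camera call returned (one of the last four; its "shot" number tells which), for a name from the list of things; names that differ only in an ending like _2 or _b are one class to them, and where a whole thing is asked for, a point or a joint stands for the part that bears it (a point fixed in the world has none). Each returns a list of dicts, best first, with "score" (0 to 1); they miss things now and then, are a little off and sometimes report something else, mostly with a low value. They report only what shows in the picture. A call takes as long as a camera call. They do not tell look-alikes from the thing itself.
- cams.cut_out(picture, query): "region" (420x560 bool, what is visible of it) and "extent" ([centre column, centre row, width, height] in pixels, round what is visible of it).
The state is a dict: "time": time; "qpos": joint angles; "qvel": joint speeds; "joint_efforts": joint torques, N m; "tool_pos": TCP position; "tool_rot": TCP orientation; "contact_force": force on the tool from outside, world axes, zero at the start; "torque": the same for the moment, N m; "opening": finger opening in m.
Only numpy, scipy, OpenCV 4.12 (cv2) and the standard library are available. Lean on these libraries where they do the work, as an engineer would, in place of code of your own. Each camera call takes 0.05 s, during which the arm holds its last target.

## Working session

There is one attempt and no reset: what is moved stays moved. The work goes in short steps, Python scripts to look and compute and a tool call to move; the robot and the scene stay as the last step left them, time stands still between calls to the robot, and variables do not carry over. Pictures are saved under pics/ and viewed, and the job is handed in when it is done.

Besides the shell and the picture viewer there is one more tool, called after "Request:" as name(argument=value, ...), one argument or row to a line, values as JSON. servo_tool: Moves the arm, as the interface text tells. Its arguments: {"type":"object","properties":{"targets":{"type":"string"},"hand":{"type":"number"},"squeeze":{"type":"number"}},"required":["targets"]}

```bash
mkdir -p pics; ls
python3 - <<'E'
from cell import telemetry, cams, robot
import cv2,numpy as np
print(telemetry.observe())
for n in ["scene","top","wrist"]:
    p=cams.read_camera(n); cv2.imwrite(f"pics/{n}0.png",p["color"][:,:,::-1]); print(n,p["K"].tolist(),p["R"].tolist(),p["t"].tolist())
E
```

```text
pics
{'time': 0.0, 'qpos': array([-1.48898091e+00,  3.42698737e-01,  1.52498784e+00, -5.85899669e-05,
        1.27537670e+00, -1.45988784e-01]), 'qvel': array([-0.00176828, -0.00099607, -0.00147505, -0.00023256,  0.00055481,
       -0.00044995]), 'joint_efforts': array([-2.16379199e-04, -4.31241381e+01, -2.44218940e+01,  7.16595096e-02,
        5.59638196e-02, -1.44142487e-04]), 'tool_pos': array([ 0.11854562, -0.51106207,  0.24006757]), 'tool_rot': array([-3.14012952e+00, -1.58502415e-04,  2.27821180e-01]), 'contact_force': array([0.61794994, 0.14364501, 0.06167611]), 'torque': array([ 0.02662801, -0.01203545, -0.01688395]), 'opening': 0.09168466540421909}
scene [[481.8403438660397, 0.0, 278.62792830214727], [0.0, 481.8403438660397, 207.12238314321579], [0.0, 0.0, 1.0]] [[0.7412903258085425, 0.6711081961199908, -0.010121361728380239], [0.555854424011756, -0.622296023329604, -0.5511565282700733], [-0.37618414662133703, 0.40294099871908434, -0.8343404816872088]] [-0.3232731684886247, -0.31255254548987965, 1.482776691605357]
top [[501.6112190190221, 0.0, 274.9077694121978], [0.0, 501.6112190190221, 215.5331921948666], [0.0, 0.0, 1.0]] [[0.008212527377835933, -0.9998646223482712, -0.014258028279459241], [-0.992143000722829, -0.006367367411094837, -0.12494687970874936], [0.12483917858897042, 0.015172132631956957, -0.9920609789124]] [-0.06384175135929462, 0.5019168637852063, 1.3238388231985232]
wrist [[356.0197200929717, 0.0, 276.503971839506], [0.0, 356.0197200929717, 204.9557403354968], [0.0, 0.0, 1.0]] [[0.2257194897859735, -0.9741919516540021, -0.0008679074420146659], [-0.9285014230367221, -0.2154024998008309, 0.30246796606969156], [-0.2948488076108548, -0.06746706168287712, -0.9531591557753287]] [-0.5250624177333731, -0.038854344722946306, 0.39052569377140384]
```

View pics/top0.png

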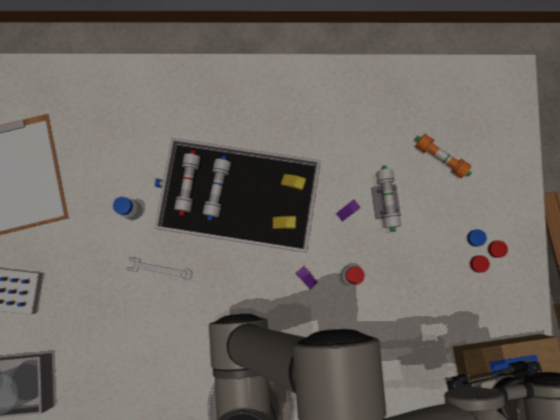

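View pics/scene0.png

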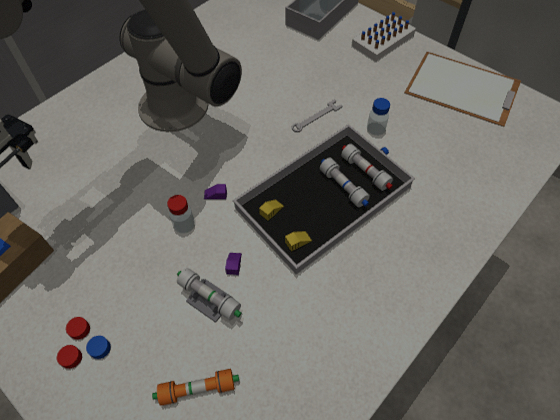

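View pics/wrist0.png

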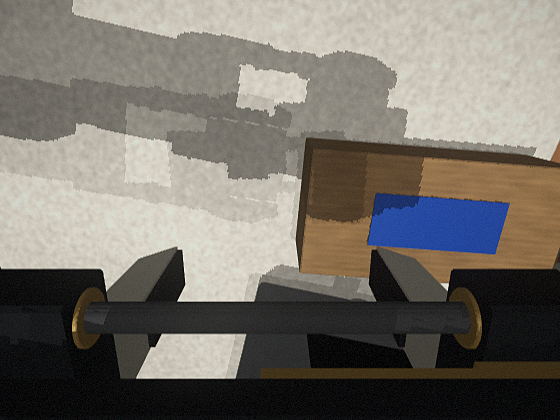

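```bash
cat > H.py <<'E'
from cell import telemetry, cams, robot
import cv2,numpy as np
from scipy.optimize import minimize
def snap(n,save=None):
    p=cams.read_camera(n)
    if save: cv2.imwrite(f"pics/{save}.png",p["color"][:,:,::-1])
    return p
def proj(p,X):
    c=np.asarray(X)@np.array(p["R"]).T+np.array(p["t"]); q=c@np.array(p["K"]).T
    return q[:,:2]/q[:,2:]
def box(x0,x1,y0,y1,z0,z1): return np.array([[x,y,z] for x in(x0,x1) for y in(y0,y1) for z in(z0,z1)],float)
def cyl(x0,x1,r,z):
    a=np.linspace(0,2*np.pi,24,endpoint=False)
    return np.array([[x,r*np.cos(t),z+r*np.sin(t)] for x in(x0,x1) for t in a])
def column(z): return [cyl(-.043,.043,.0127,z),cyl(-.077,-.043,.022,z),cyl(.043,.077,.022,z),cyl(-.09,-.077,.007,z),cyl(.077,.09,.007,z)]
def chock(z): return [np.vstack([box(-.03,-.006,-.015,.015,z,z+.03),box(.0299,.03,-.015,.015,z,z+.002)])]
TRAY=[box(-.124,.124,-.204,.204,0,.04)]
def place(X,q):
    c,s=np.cos(q[2]),np.sin(q[2]); Y=X.copy(); Y[:,0]=q[0]+c*X[:,0]-s*X[:,1]; Y[:,1]=q[1]+s*X[:,0]+c*X[:,1]; return Y
S=8
def render(p,parts,q,shape=(420,560)):
    m=np.zeros(shape,np.uint8)
    for P in parts:
        h=cv2.convexHull(proj(p,place(P,q)).astype(np.float32))
        cv2.fillConvexPoly(m,np.round(h*16).astype(np.int32),1,shift=4)
    return m
def fit(views,parts,q0,blur=2.0):
    T=[cv2.GaussianBlur(r.astype(np.float32),(0,0),blur) for _,r in views]
    def cost(q):
        return sum(((cv2.GaussianBlur(render(p,parts,q).astype(np.float32),(0,0),blur)-t)**2).sum() for (p,_),t in zip(views,T))/sum(t.sum() for t in T)
    best=None
    for d in (0,.15,-.15):
        x=np.array(q0,float)+[0,0,d]
        sim=np.vstack([x,x+[.01,0,0],x+[0,.01,0],x+[0,0,.12]])
        r=minimize(cost,x,method="Nelder-Mead",options=dict(initial_simplex=sim,xatol=1e-4,fatol=1e-6,maxiter=250))
        if best is None or r.fun<best.fun: best=r
    return best.x,best.fun
def unproj(p,uv,z):
    d=np.linalg.inv(p["K"])@[uv[0],uv[1],1]; R=np.array(p["R"]); d=R.T@d; o=-R.T@np.array(p["t"])
    return o+d*(z-o[2])/d[2]
def rel(t,q):
    c,s=np.cos(t[2]),np.sin(t[2]); d=np.array(q[:2])-t[:2]
    return np.array([c*d[0]+s*d[1],-s*d[0]+c*d[1],(q[2]-t[2]+np.pi)%(2*np.pi)-np.pi])
E
python3 - <<'E'
from H import *
P={n:snap(n) for n in ("top","scene")}
for q in ["tray","column_a","chock_1","cradle","bottle_blue","bottle_red","spanner"]:
    for n,p in P.items():
        for r in cams.cut_out(p,q):
            e=r["extent"]; m=r["region"]; col=p["color"][m].mean(0).round() if m.any() else None
            print(q,n,round(r["score"],2),np.round(e),m.sum(),col, unproj(p,e[:2],.02)[:2].round(3))
E
```

```text
tray top 0.74 [236. 193. 165. 115.] 12288 [38. 36. 34.] [0.565 0.046]
tray scene 0.93 [326. 200. 180. 151.] 11607 [40. 39. 37.] [0.579 0.027]
tray scene 0.16 [209. 294.  65.  48.] 1112 [102. 104.  99.] [ 0.543 -0.359]
column_a top 0.87 [444. 155.  58.  40.] 737 [115.  76.  47.] [ 0.674 -0.524]
column_a top 0.85 [188. 185.  24.  63.] 732 [109. 100.  97.] [0.587 0.18 ]
column_a top 0.6 [216. 188.  28.  60.] 738 [104. 101. 102.] [0.578 0.102]
column_a top 0.55 [389. 200.  21.  63.] 753 [109. 107. 102.] [ 0.548 -0.371]
column_a scene 0.96 [196. 388.  87.  41.] 1445 [114.  79.  47.] [ 0.675 -0.521]
column_a scene 0.78 [344. 184.  52.  51.] 806 [93. 93. 94.] [0.583 0.1  ]
column_a scene 0.66 [208. 294.  66.  52.] 1189 [102. 104.  99.] [ 0.541 -0.36 ]
chock_1 top 0.67 [294. 183.  23.  15.] 270 [116. 100.  35.] [ 0.593 -0.112]
chock_1 top 0.66 [307. 277.  19.  26.] 275 [79. 49. 91.] [ 0.337 -0.147]
chock_1 top 0.64 [346. 210.  20.  21.] 233 [75. 40. 91.] [ 0.521 -0.254]
chock_1 top 0.59 [285. 221.  26.   9.] 249 [121. 106.  38.] [ 0.488 -0.089]
chock_1 scene 0.78 [215. 193.  24.  12.] 298 [5
[... 316 characters left out ...]
0.529 -0.27 ]
cradle scene 0.6 [208. 301.  38.  45.] 657 [73. 72. 72.] [ 0.555 -0.372]
cradle scene 0.21 [209. 292.  63.  48.] 1163 [102. 104.  99.] [ 0.539 -0.356]
bottle_blue top 0.86 [127. 208.  29.  24.] 528 [58. 72. 98.] [0.521 0.344]
bottle_blue scene 0.79 [379. 119.  28.  40.] 668 [66. 77. 92.] [0.513 0.356]
bottle_blue scene 0.19 [368. 168.  50.  50.] 807 [96. 90. 87.] [0.597 0.187]
bottle_red top 0.72 [354. 276.  21.  20.] 394 [110.  52.  49.] [ 0.342 -0.272]
bottle_red scene 0.66 [179. 216.  26.  41.] 781 [90. 59. 57.] [ 0.33  -0.262]
spanner top 0.68 [159. 269.  67.  25.] 477 [129. 122. 120.] [0.357 0.251]
spanner scene 0.82 [315. 118.  53.  35.] 379 [108. 105. 103.] [0.37  0.235]
```

```bash
cat >> H.py <<'E'
def look(P,parts,query,q0,z,tol=.04,label="",cen=None):
    v=[]
    for n,p in P.items():
        rs=[r for r in cams.cut_out(p,query)]
        if not rs: continue
        pc=proj(p,np.array([[q0[0],q0[1],z]]))[0]
        rs=[(np.hypot(*(np.array(r["extent"][:2])-pc)),r) for r in rs if r["score"]>.25]
        if not rs: continue
        d,r=min(rs,key=lambda a:a[0])
        if d<tol*400: v.append((p,r["region"]))
    if not v: print(label,"none"); return None
    x,c=fit(v,parts,q0)
    ind=[fit([w],parts,x)[0] for w in v] if len(v)>1 else []
    print(label,"views",len(v),"cost",round(c,3),x.round(4),[i.round(4).tolist() for i in ind]); return x
E
python3 - <<'E'
from H import *
import json
P={n:snap(n) for n in ("top","scene")}
t=look(P,TRAY,"tray",[.57,.04,-.08],.02,label="tray")
o={"tray":t.tolist()}
for nm,q0,parts,cl,z in [("a",[.585,.18,-.08],column(.027),"column_a",.027),("b",[.58,.1,-.08],column(.027),"column_a",.027),
  ("c",[.545,-.365,0],column(.045),"column_a",.045),("k1",[.6,-.11,1.4],chock(.005),"chock_1",.015),("k2",[.492,-.091,1.5],chock(.005),"chock_1",.015)]:
    q=look(P,parts,cl,q0,z,label=nm); o[nm]=q.tolist(); print("   in tray",rel(t,q).round(4))
json.dump(o,open("poses.json","w"))
# overlay
big=cv2.resize(P["top"]["color"][:,:,::-1],None,fx=3,fy=3,interpolation=cv2.INTER_CUBIC)
for nm,parts in [("tray",TRAY),("a",column(.027)),("b",column(.027)),("c",column(.045)),("k1",chock(.005)),("k2",chock(.005))]:
    for pt in parts:
        h=cv2.convexHull(((proj(P["top"],place(pt,o[nm]))+.5)*3-.5).astype(np.float32)); cv2.polylines(big,[np.round(h).astype(np.int32)],True,(0,255,0),1)
cv2.imwrite("pics/ov1.png",big[380:780,440:1240])
E
```

```text
tray views 2 cost 0.146 [ 0.5611  0.0417 -0.1431] [[0.5615, 0.0423, -0.1442], [0.5612, 0.0417, -0.1428]]
a views 2 cost 0.019 [ 0.5935  0.1815 -0.1521] [[0.5932, 0.1823, -0.142], [0.5934, 0.1811, -0.1611]]
   in tray [ 0.0121  0.143  -0.009 ]
b views 2 cost 0.014 [ 0.5796  0.0997 -0.196 ] [[0.5798, 0.1011, -0.1867], [0.5791, 0.0988, -0.1919]]
   in tray [ 0.01    0.0601 -0.053 ]
c views 2 cost 0.02 [ 0.5493 -0.3638  0.1355] [[0.5496, -0.3628, 0.1241], [0.55, -0.3645, 0.1352]]
   in tray [ 0.0462 -0.4031  0.2786]
k1 views 2 cost 0.033 [ 0.5997 -0.1079  1.296 ] [[0.5999, -0.1078, 1.2706], [0.5998, -0.1087, 1.379]]
   in tray [ 0.0596 -0.1426  1.4391]
k2 views 2 cost 0.013 [ 0.4876 -0.0841  1.4943] [[0.4871, -0.0829, 1.4584], [0.4867, -0.0859, 1.5733]]
   in tray [-0.0548 -0.135   1.6374]
```

View pics/ov1.png

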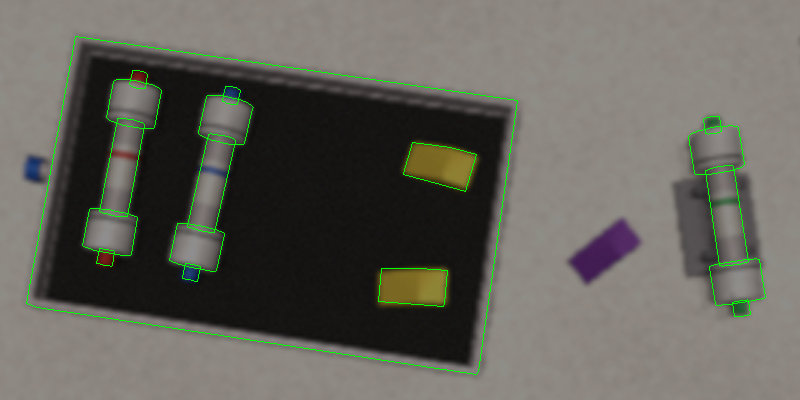

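```bash
cat >> H.py <<'E'
import json
def O(): return json.load(open("poses.json"))
def to(xy,z,yaw):
    s=telemetry.observe(); p=np.array(s["tool_pos"]); y0=s["tool_rot"][2]
    d=np.array([xy[0]-p[0],xy[1]-p[1]]); c,sn=np.cos(y0),np.sin(y0)
    dy=(y0-yaw+np.pi)%(2*np.pi)-np.pi
    f=[(c*d[0]+sn*d[1])*1e3,(sn*d[0]-c*d[1])*1e3,(p[2]-z)*1e3,dy]
    print("t",round(s["time"],2),"pos",p.round(4),"rot",np.round(s["tool_rot"],3),"F",np.round(s["contact_force"],1),"open",round(s["opening"],4),"\n  move (tool) x y z yaw:",np.round(f,2))
    # final-orientation axes
    c,sn=np.cos(yaw),np.sin(yaw); print("  in final axes:",round((c*d[0]+sn*d[1])*1e3,1),round((sn*d[0]-c*d[1])*1e3,1))
def tw(x,y):
    t=O()["tray"]; c,s=np.cos(t[2]),np.sin(t[2]); return [t[0]+c*x-s*y,t[1]+s*x+c*y]
E
python3 - <<'E'
from H import *
o=O(); to(o["c"][:2],.14,o["c"][2])
p=snap("top"); big=cv2.resize(p["color"][:,:,::-1],None,fx=3,fy=3)
print(proj(p,np.array([[*o["c"][:2],.045],[*o["c"][:2],.008]]))*3-[440,380])
E
```

```text
t 1.65 pos [ 0.1186 -0.5115  0.2408] rot [3.141 0.    0.228] F [-0.   0.3 -0.3] open 0.0917 
  move (tool) x y z yaw: [ 4.5297e+02 -4.6570e+01  1.0077e+02  9.0000e-02]
  in final axes: 446.8 -88.1
[[725.28535772 214.56086498]
 [716.79572314 220.99109393]]
```

Request:
servo_tool(
  targets="56 -6 0 0;56 -6 0 0;56 -6 0 0;56 -6 0 0;56 -6 0 0;56 -6 20 0;56 -6 30 0;56 -5 30 0.09;0 0 0 0",
  hand=0.7,
  squeeze=50,
)

```text
time: 2.82
tool_pos: [0.5527, -0.3643, 0.1605]
tool_rot: [3.137, -0.001, 0.131]
contact_force: [-0.4, -0.2, -0.4]
opening: 0.0643
```

Run:
```python
from H import *
o=O(); to(o["c"][:2],.040,o["c"][2]); snap("wrist","w1")
```

```text
t 2.83 pos [ 0.5527 -0.3643  0.1605] rot [ 3.137e+00 -1.000e-03  1.310e-01] F [-0.4 -0.2 -0.4] open 0.0643 
  move (tool) x y z yaw: [ -3.28  -0.94 120.54  -0.  ]
  in final axes: -3.3 -1.0
```

View pics/w1.png

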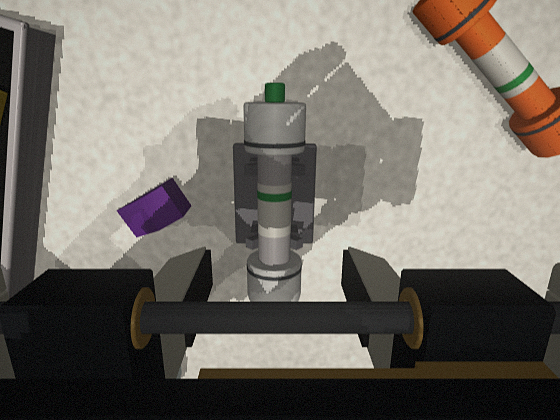

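Request:
servo_tool(
  targets="-3 -1 40 0;0 0 40 0;0 0 25 0;0 0 10 0;0 0 5 0",
)

```text
time: 3.5
tool_pos: [0.5474, -0.3723, 0.0465]
tool_rot: [3.126, -0.008, 0.128]
contact_force: [-0.4, -0.5, 0.9]
opening: 0.0644
```

Run:
```python
from H import *
o=O(); to(o["c"][:2],.040,o["c"][2])
```

```text
t 3.5 pos [ 0.5474 -0.3723  0.0465] rot [ 3.126 -0.008  0.128] F [-0.4 -0.5  0.9] open 0.0644 
  move (tool) x y z yaw: [ 3.05 -8.15  6.48 -0.01]
  in final axes: 3.1 -8.1
```

Request:
servo_tool(
  targets="3 -8 6 0;0 0 0 0",
)

```text
time: 3.75
tool_pos: [0.5498, -0.3644, 0.0419]
tool_rot: [3.124, -0.01, 0.127]
contact_force: [0.1, 0.6, 0.2]
opening: 0.0641
```

Run:
```python
from H import *
o=O(); to(o["c"][:2],.040,o["c"][2])
```

```text
t 3.75 pos [ 0.5498 -0.3644  0.0419] rot [ 3.124 -0.01   0.127] F [0.1 0.6 0.2] open 0.0641 
  move (tool) x y z yaw: [-0.41 -0.69  1.92 -0.01]
  in final axes: -0.4 -0.7
```

Now close and lift.

Request:
servo_tool(
  targets="0 0 1.5 0;0 0 0 0;0 0 0 0;0 0 0 0;0 0 0 0",
  hand=0,
  squeeze=50,
)

```text
time: 4.38
tool_pos: [0.5505, -0.3631, 0.0418]
tool_rot: [3.125, -0.011, 0.128]
contact_force: [-0.9, 5.3, 2.1]
opening: 0.0241
```

Request:
servo_tool(
  targets="0 0 -10 0;0 0 -20 0;0 0 -30 0;0 0 -35 0;0 0 -25 0;0 0 0 0",
)

```text
time: 5.12
tool_pos: [0.5459, -0.3597, 0.1602]
tool_rot: [3.134, -0.001, 0.128]
contact_force: [0.3, -0.7, -7.3]
opening: 0.0245
```

Run:
```python
from H import *
to(tw(.01,.0),.14,O()["tray"][2])
```

```text
t 5.12 pos [ 0.5459 -0.3597  0.1602] rot [ 3.134e+00 -1.000e-03  1.280e-01] F [ 0.3 -0.7 -7.3] open 0.0245 
  move (tool) x y z yaw: [ 7.5800e+01 -3.9361e+02  2.0180e+01  2.7000e-01]
  in final axes: -32.2 -399.6
```

Request:
servo_tool(
  targets="9 -25 0 0;9 -45 0 0;9 -50 0 0;9 -50 0 0;9 -50 0 0;9 -50 0 0;9 -50 0 0;9 -45 0 0;4 -25 0 0;0 0 0 0.14;0 0 0 0.13;0 0 0 0",
)

```text
time: 6.62
tool_pos: [0.5594, 0.062, 0.1386]
tool_rot: [3.141, 0.031, -0.144]
contact_force: [0.1, -0.1, -6.9]
opening: 0.0243
```

Run:
```python
from H import *
to(tw(.01,.0),.05,O()["tray"][2])
P={"top":snap("top","t2"),"scene":snap("scene","s2"),}
snap("wrist","w2")
```

```text
t 6.62 pos [0.5594 0.062  0.1386] rot [ 3.141  0.031 -0.144] F [ 0.1 -0.1 -6.9] open 0.0243 
  move (tool) x y z yaw: [14.65 19.79 88.64 -0.  ]
  in final axes: 14.6 19.8
```

View pics/s2.png

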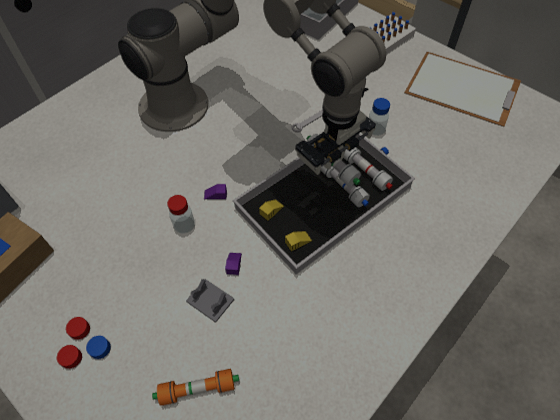

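View pics/w2.png

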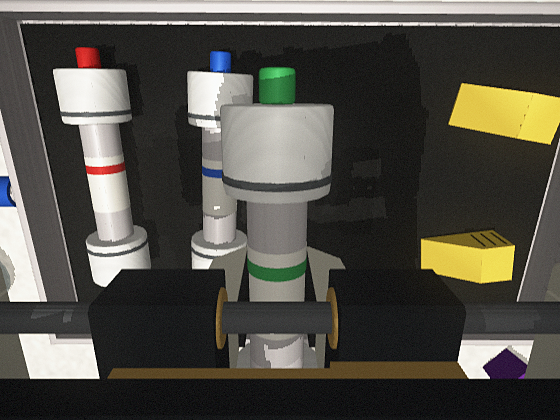

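Request:
servo_tool(
  targets="14 14 0 0;0 14 20 0;0 0 30 0;0 0 25 0;0 0 10 0;0 0 0 0",
)

```text
time: 7.52
tool_pos: [0.5724, 0.0255, 0.0525]
tool_rot: [3.14, 0.023, -0.141]
contact_force: [-0.4, -0.5, -5.8]
opening: 0.0242
```

Run:
```python
from H import *
to(tw(.01,-.008),.024,O()["tray"][2])
```

```text
t 7.53 pos [0.5724 0.0255 0.0525] rot [ 3.14   0.023 -0.141] F [-0.4 -0.5 -5.8] open 0.0242 
  move (tool) x y z yaw: [-3.45 -6.44 28.52  0.  ]
  in final axes: -3.5 -6.4
```

Request:
servo_tool(
  targets="-3 -6 10 0;0 0 8 0;0 0 5 0;0 0 2 0;0 0 0 0",
)

```text
time: 8.15
tool_pos: [0.5715, 0.0324, 0.0283]
tool_rot: [3.14, 0.018, -0.14]
contact_force: [-0.0, -0.3, -6.4]
opening: 0.0244
```

Run:
```python
from H import *
to(tw(.01,-.008),.024,O()["tray"][2])
```

```text
t 8.15 pos [0.5715 0.0324 0.0283] rot [ 3.14   0.018 -0.14 ] F [-0.  -0.3 -6.4] open 0.0244 
  move (tool) x y z yaw: [-1.58  0.21  4.32  0.  ]
  in final axes: -1.6 0.2
```

Request:
servo_tool(
  targets="0 0 2 0;0 0 1.5 0;0 0 1 0;0 0 0 0",
)

```text
time: 8.65
tool_pos: [0.5717, 0.0323, 0.0245]
tool_rot: [3.14, 0.017, -0.14]
contact_force: [-1.0, 0.3, -3.8]
opening: 0.0246
```

Request:
servo_tool(
  targets="0 0 1 0;0 0 0.5 0",
)

```text
time: 8.9
tool_pos: [0.5717, 0.0323, 0.024]
tool_rot: [3.14, 0.017, -0.14]
contact_force: [-4.0, 0.5, 1.9]
opening: 0.0244
```

Request:
servo_tool(
  targets="0 0 0 0;0 0 0 0;0 0 0 0",
  hand=0.5,
)

```text
time: 9.28
tool_pos: [0.5738, 0.0321, 0.0251]
tool_rot: [3.141, 0.011, -0.14]
contact_force: [-0.1, -0.3, -0.1]
opening: 0.0449
```

Request:
servo_tool(
  targets="0 0 -25 0;0 0 -35 0;0 0 -10 -0.1;0 0 0 -0.17;0 0 0 -0.17;0 0 0 -0.17;0 0 0 -0.17;0 0 0 -0.17;0 0 0 -0.17;0 0 0 -0.17;0 0 0 -0.17;0 0 0 -0.1;0 0 0 0",
  hand=1,
)

```text
time: 10.9
tool_pos: [0.5781, 0.0315, 0.099]
tool_rot: [-3.139, 0.0, 1.471]
contact_force: [0.8, 0.4, -0.1]
opening: 0.0917
```

Run:
```python
from H import *
o=O()
P={"top":snap("top","t3"),"scene":snap("scene","s3")}
t=np.array(o["tray"])
for nm,x,y in [("a",.012,.143),("b",.01,.06),("c",.01,-.008)]:
    q=look(P,column(.027),"column_a",[*tw(x,y),t[2]],.027,label=nm,tol=.03)
    if q is not None: print(rel(t,q).round(4))
to(tw(.01,-.055),.026,t[2]+np.pi/2)
```

```text
a views 2 cost 0.56 [ 0.5959  0.1854 -0.1722] [[0.591, 0.1924, -0.2191], [0.5987, 0.1822, -0.2173]]
[ 0.0139  0.1472 -0.0292]
b views 1 cost 1.751 [ 0.5815  0.1005 -0.2691] []
[ 0.0118  0.061  -0.1261]
c views 1 cost 0.007 [ 0.5716  0.03   -0.161 ] []
[ 0.012  -0.0101 -0.0179]
t 11.3 pos [0.5779 0.0315 0.0989] rot [-3.138  0.     1.471] F [0.2 0.5 1.1] open 0.0919 
  move (tool) x y z yaw: [-4.691e+01 -1.013e+01  7.295e+01  4.000e-02]
  in final axes: -47.3 -8.1
```

View pics/s3.png

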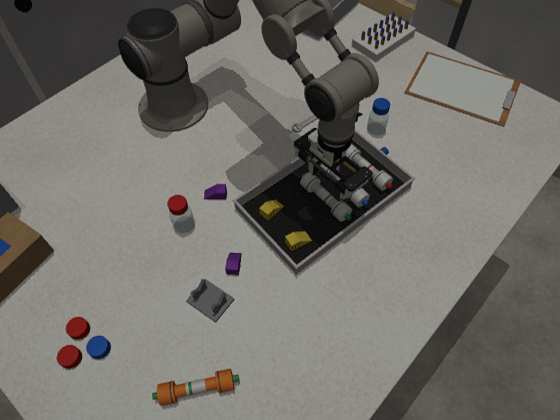

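Request:
servo_tool(
  targets="0 0 0 0.043;-24 -4 0 0;-24 -4 0 0;0 0 0 0",
)

```text
time: 11.8
tool_pos: [0.563, -0.0154, 0.099]
tool_rot: [-3.139, 0.0, 1.426]
contact_force: [0.6, 0.8, -0.6]
opening: 0.0924
```

Run:
```python
from H import *
to(tw(.012,-.055),.026,O()["tray"][2]+np.pi/2)
```

```text
t 11.8 pos [ 0.563  -0.0154  0.099 ] rot [-3.139  0.     1.426] F [ 0.6  0.8 -0.6] open 0.0924 
  move (tool) x y z yaw: [ 1.32  2.   73.02 -0.  ]
  in final axes: 1.3 2.0
```

Request:
servo_tool(
  targets="0 2 20 0;0 0 25 0;0 0 15 0;0 0 6 0;0 0 3 0;0 0 0 0",
)

```text
time: 12.55
tool_pos: [0.5673, -0.0134, 0.0297]
tool_rot: [3.14, -0.001, 1.426]
contact_force: [-1.4, 0.7, 0.4]
opening: 0.0918
```

Run:
```python
from H import *
to(tw(.012,-.055),.026,O()["tray"][2]+np.pi/2)
```

```text
t 12.55 pos [ 0.5673 -0.0134  0.0297] rot [ 3.140e+00 -1.000e-03  1.426e+00] F [-1.4  0.7  0.4] open 0.0918 
  move (tool) x y z yaw: [-1.31 -1.99  3.66 -0.  ]
  in final axes: -1.3 -2.0
```

Request:
servo_tool(
  targets="6 -1 1 0;8 0 0 0;8 0 0 0;8 0 0 0;8 0 0 0;8 0 0 0;8 0 0 0",
)

```text
time: 13.42
tool_pos: [0.5763, 0.0416, 0.0314]
tool_rot: [3.135, 0.002, 1.426]
contact_force: [-0.5, -5.0, 3.1]
opening: 0.0917
```

Run:
```python
from H import *
to(tw(.012,.0585),.029,O()["tray"][2]+np.pi/2)
```

```text
t 13.43 pos [0.5763 0.0416 0.0314] rot [3.135e+00 2.000e-03 1.426e+00] F [-0.5 -5.   3.1] open 0.0917 
  move (tool) x y z yaw: [56.51 -3.12  2.37 -0.  ]
  in final axes: 56.5 -3.0
```

Request:
servo_tool(
  targets="7 -1 1 0;7 -1 1 0;7 0 0 0;7 0 0 0;7 0 0 0;6 0 0 0",
)

```text
time: 14.18
tool_pos: [0.581, 0.0808, 0.0305]
tool_rot: [3.133, 0.008, 1.426]
contact_force: [-2.1, -7.6, 5.9]
opening: 0.0918
```

Run:
```python
from H import *
to(tw(.012,.0585),.029,O()["tray"][2]+np.pi/2)
```

```text
t 14.18 pos [0.581  0.0808 0.0305] rot [3.133 0.008 1.426] F [-2.1 -7.6  5.9] open 0.0918 
  move (tool) x y z yaw: [17.03 -2.12  1.47 -0.  ]
  in final axes: 17.0 -2.1
```

Request:
servo_tool(
  targets="5 -1 0 0;5 0 0 0;5 0 0 0;4 0 0 0",
)

```text
time: 14.68
tool_pos: [0.5833, 0.0966, 0.0319]
tool_rot: [3.13, 0.015, 1.426]
contact_force: [-0.1, -9.4, 2.5]
opening: 0.0922
```

Run:
```python
from H import *
to(tw(.012,.0585),.029,O()["tray"][2]+np.pi/2)
o=O();t=np.array(o["tray"])
P={"top":snap("top","t4"),"scene":snap("scene","s4")}; snap("wrist","w4")
```

```text
t 14.68 pos [0.5833 0.0966 0.0319] rot [3.13  0.015 1.426] F [-0.1 -9.4  2.5] open 0.0922 
  move (tool) x y z yaw: [ 1.01 -2.17  2.91 -0.  ]
  in final axes: 1.0 -2.2
```

View pics/w4.png

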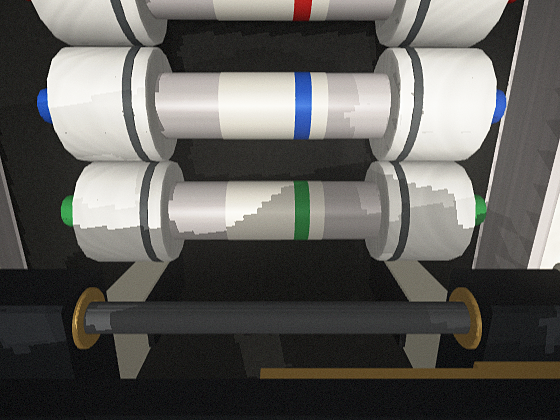

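Request:
servo_tool(
  targets="4 0 0 0;4 0 0 0;4 0 0 0",
)

```text
time: 15.2
tool_pos: [0.5835, 0.0972, 0.032]
tool_rot: [3.134, 0.033, 1.426]
contact_force: [-5.4, -22.2, 7.5]
opening: 0.0921
```

Request:
servo_tool(
  targets="5 0 0 0;5 0 0 0",
)

```text
time: 15.45
tool_pos: [0.5835, 0.0974, 0.0322]
tool_rot: [3.136, 0.048, 1.425]
contact_force: [-6.0, -25.9, 8.0]
opening: 0.0918
```

Run:
```python
from H import *
to(tw(.012,.0585),.029,O()["tray"][2]+np.pi/2)
o=O();t=np.array(o["tray"])
P={"top":snap("top","t5"),"scene":snap("scene","s5")}
```

```text
t 15.45 pos [0.5835 0.0974 0.0322] rot [3.136 0.048 1.425] F [ -6.  -25.9   8. ] open 0.0918 
  move (tool) x y z yaw: [ 0.23 -2.23  3.16 -0.  ]
  in final axes: 0.2 -2.2
```

View pics/s5.png

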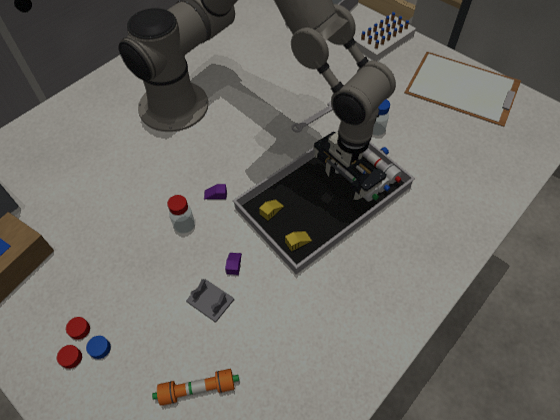

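Request:
servo_tool(
  targets="-6 0 0 0;-20 0 0 0;-30 0 -20 0;-30 0 -25 0;0 0 0 0",
  hand=0.6,
)

```text
time: 16.18
tool_pos: [0.5686, 0.0123, 0.0801]
tool_rot: [3.141, 0.046, 1.426]
contact_force: [0.7, -0.2, -0.1]
opening: 0.0554
```

Run:
```python
from H import *
o=O();t=np.array(o["tray"])
P={"top":snap("top","t6"),"scene":snap("scene","s6"),"wrist":snap("wrist","w6")}
for nm,x,y in [("a",.012,.178),("b",.012,.134),("c",.012,.09)]:
    q=look(P,column(.027),"column_a",[*tw(x,y),t[2]],.027,label=nm,tol=.04)
    if q is not None: print(rel(t,q).round(4))
to(tw(.0572,-.1604),.08,o["k1"][2])
```

```text
a views 2 cost 0.038 [ 0.5967  0.2169 -0.1435] [[0.5965, 0.2174, -0.1439], [0.5976, 0.2162, -0.1516]]
[ 0.0103  0.1785 -0.0005]
b views 2 cost 0.365 [ 0.5937  0.1756 -0.1572] [[0.5962, 0.1785, -0.167], [0.5956, 0.1741, -0.1556]]
[ 0.0132  0.1372 -0.0141]
c views 2 cost 1.436 [ 0.5942  0.1286 -0.2432] [[0.6356, 0.1141, -0.1601], [0.5927, 0.1325, -0.2874]]
[ 0.0203  0.0907 -0.1001]
t 16.77 pos [0.5679 0.0142 0.0784] rot [-3.138  0.046  1.429] F [1.  0.5 0.3] open 0.0552 
  move (tool) x y z yaw: [-1.3419e+02  4.6430e+01 -1.6100e+00  1.3000e-01]
  in final axes: -126.9 63.8
```

View pics/w6.png

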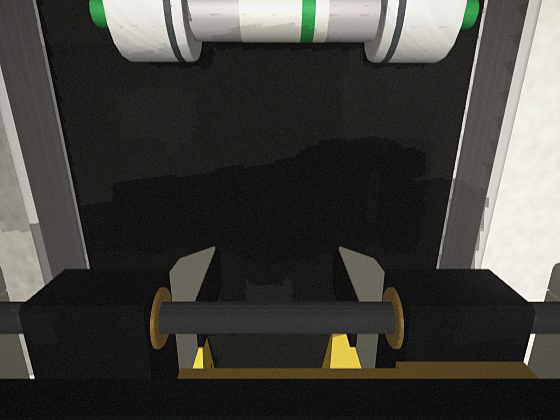

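Request:
servo_tool(
  targets="-45 16 -4 0;-45 16 -2 0;-44 14 0 0;0 0 0 0.133;0 0 0 0",
)

```text
time: 17.4
tool_pos: [0.5958, -0.128, 0.0905]
tool_rot: [3.138, 0.046, 1.296]
contact_force: [-0.2, -0.6, 0.3]
opening: 0.0551
```

Run:
```python
from H import *
o=O();t=np.array(o["tray"])
P={"top":snap("top","t7"),"scene":snap("scene","s7")};snap("wrist","w7")
for nm,x,y in [("a",.012,.178),("b",.012,.134),("c",.012,.09)]:
    q=look(P,column(.027),"column_a",[*tw(x,y),t[2]],.027,label=nm,tol=.04)
    if q is not None: print(rel(t,q).round(4))
to(tw(.0572,-.1604),.026,o["k1"][2])
```

```text
a views 2 cost 0.024 [ 0.5972  0.2165 -0.1424] [[0.5986, 0.2163, -0.1422], [0.5973, 0.2164, -0.1424]]
[0.0108 0.1781 0.0007]
b views 2 cost 0.034 [ 0.5926  0.1731 -0.1625] [[0.5913, 0.1733, -0.1566], [0.5925, 0.1719, -0.1384]]
[ 0.0124  0.1345 -0.0195]
c views 2 cost 0.01 [ 0.5862  0.1284 -0.1517] [[0.5857, 0.1294, -0.141], [0.5866, 0.1275, -0.1585]]
[ 0.0125  0.0893 -0.0087]
t 17.85 pos [ 0.5959 -0.1271  0.0907] rot [3.138 0.046 1.297] F [0.1 0.2 0.3] open 0.055 
  move (tool) x y z yaw: [ 1.61 -1.56 64.72  0.  ]
  in final axes: 1.6 -1.6
```

View pics/w7.png

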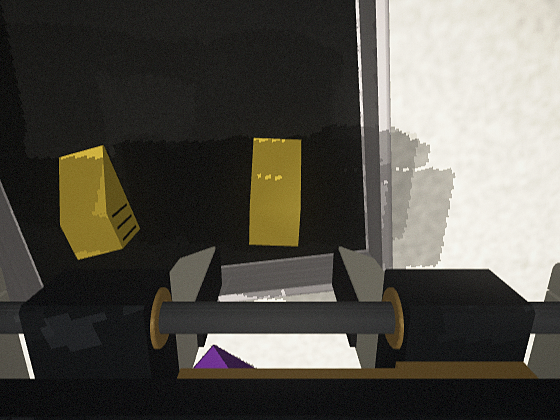

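Request:
servo_tool(
  targets="2 -1 25 0;0 0 20 0;0 0 10 0;0 0 0 0",
)

```text
time: 18.35
tool_pos: [0.5959, -0.1269, 0.0352]
tool_rot: [3.136, 0.046, 1.299]
contact_force: [1.1, -0.6, -1.3]
opening: 0.055
```

Run:
```python
from H import *
o=O();t=np.array(o["tray"])
to(tw(.0572,-.1604),.026,o["k1"][2])
```

```text
t 18.35 pos [ 0.5959 -0.1269  0.0352] rot [3.136 0.046 1.299] F [ 1.1 -0.6 -1.3] open 0.055 
  move (tool) x y z yaw: [ 1.43 -1.41  9.18  0.  ]
  in final axes: 1.4 -1.4
```

Request:
servo_tool(
  targets="2 -1.5 5 0;0 0 3 0;0 0 0 0",
)

```text
time: 18.73
tool_pos: [0.5958, -0.125, 0.0282]
tool_rot: [3.133, 0.046, 1.299]
contact_force: [-0.0, -0.3, 0.4]
opening: 0.0553
```

Request:
servo_tool(
  targets="0 0 0 0;0 0 0 0;0 0 0 0;0 0 0 0",
  hand=0,
  squeeze=20,
)

```text
time: 19.23
tool_pos: [0.5961, -0.1252, 0.0289]
tool_rot: [3.132, 0.046, 1.299]
contact_force: [0.0, 0.1, -0.3]
opening: 0.0295
```

Run:
```python
from H import *
o=O();t=np.array(o["tray"])
to(tw(.0725,.0493-.018-.03),.026,t[2]+np.pi/2)
```

```text
t 19.23 pos [ 0.5961 -0.1252  0.0289] rot [3.132 0.046 1.299] F [ 0.   0.1 -0.3] open 0.0295 
  move (tool) x y z yaw: [ 1.6197e+02 -6.7500e+00  2.8700e+00 -1.3000e-01]
  in final axes: 161.5 14.0
```

Request:
servo_tool(
  targets="0 0 -10 0;0 0 -4 -0.13;20 2 -1 0;40 4 -2 0;40 4 -2 0;40 4 -2 0;15 0 -1 0;0 0 0 0",
)

```text
time: 20.23
tool_pos: [0.6337, 0.0365, 0.0463]
tool_rot: [3.136, 0.046, 1.421]
contact_force: [-0.1, 0.8, -1.4]
opening: 0.0301
```

Run:
```python
from H import *
o=O();t=np.array(o["tray"])
to(tw(.0725,.0493-.018-.012),.029,t[2]+np.pi/2); snap("wrist","w8")
```

```text
t 20.23 pos [0.6337 0.0365 0.0463] rot [3.136 0.046 1.421] F [-0.1  0.8 -1.4] open 0.0301 
  move (tool) x y z yaw: [ 1.416e+01 -2.300e-01  1.731e+01 -1.000e-02]
  in final axes: 14.2 -0.1
```

View pics/w8.png

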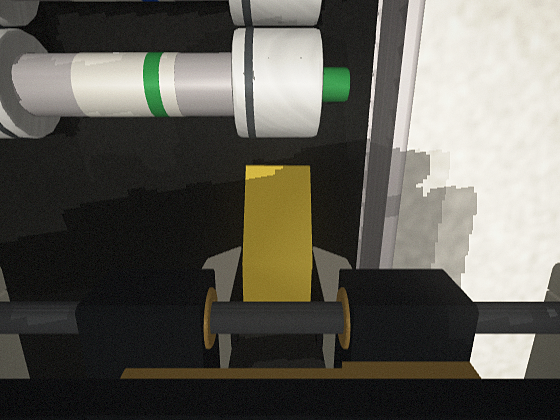

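Request:
servo_tool(
  targets="5 0 6 -0.005;3 0 5 0;3 0 3 0;0 0 1.5 0;0 0 0 0",
)

```text
time: 20.9
tool_pos: [0.6349, 0.0429, 0.0288]
tool_rot: [3.137, 0.047, 1.42]
contact_force: [0.4, 1.4, 2.0]
opening: 0.0297
```

Run:
```python
from H import *
o=O();t=np.array(o["tray"])
to(tw(.0725,.0493-.018),.029,t[2]+np.pi/2)
```

```text
t 20.9 pos [0.6349 0.0429 0.0288] rot [3.137 0.047 1.42 ] F [0.4 1.4 2. ] open 0.0297 
  move (tool) x y z yaw: [ 1.963e+01 -4.600e-01 -1.500e-01 -1.000e-02]
  in final axes: 19.6 -0.3
```

Request:
servo_tool(
  targets="5 0 -0.4 0;5 0 -0.2 0;4 0 -0.2 0",
)

```text
time: 21.28
tool_pos: [0.6372, 0.0573, 0.0292]
tool_rot: [3.137, 0.047, 1.419]
contact_force: [0.7, 0.1, -1.1]
opening: 0.0303
```

Request:
servo_tool(
  targets="2 0 -0.1 0;2 0 -0.1 0",
)

```text
time: 21.52
tool_pos: [0.6379, 0.0619, 0.0292]
tool_rot: [3.137, 0.047, 1.42]
contact_force: [-0.1, -1.3, -1.6]
opening: 0.0302
```

Run:
```python
from H import *
o=O();t=np.array(o["tray"])
to(tw(.0725,.0493-.018),.029,t[2]+np.pi/2)
```

```text
t 21.52 pos [0.6379 0.0619 0.0292] rot [3.137 0.047 1.42 ] F [-0.1 -1.3 -1.6] open 0.0302 
  move (tool) x y z yaw: [ 0.39 -0.57  0.17 -0.01]
  in final axes: 0.4 -0.6
```

Request:
servo_tool(
  targets="0 0 0.5 0;1.5 0 0 0;1.5 0 0 0",
)

```text
time: 21.9
tool_pos: [0.6381, 0.0627, 0.029]
tool_rot: [3.137, 0.051, 1.42]
contact_force: [-2.9, -7.4, 1.1]
opening: 0.0298
```

Request:
servo_tool(
  targets="0 0 0 0;0 0 0 0;0 0 0 0",
  hand=0.55,
)

```text
time: 22.28
tool_pos: [0.6384, 0.0629, 0.0292]
tool_rot: [3.136, 0.05, 1.42]
contact_force: [0.9, 0.8, -0.7]
opening: 0.0497
```

Request:
servo_tool(
  targets="0 0 -20 0;0 0 -25 0;-20 0 -15 0;-40 30 -2 0;-45 40 -3 0;-40 40 -3 0;-40 10 -2 0;0 0 0 -0.07;0 0 0 0",
)

```text
time: 23.4
tool_pos: [0.7288, -0.1482, 0.11]
tool_rot: [-3.14, 0.052, 1.49]
contact_force: [-0.2, 0.8, 0.4]
opening: 0.0505
```

Run:
```python
from H import *
o=O();t=np.array(o["tray"])
P={"top":snap("top","t9"),"scene":snap("scene","s9"),"wrist":snap("wrist","w9")}
q=look(P,column(.027),"column_a",[*tw(.012,.09),t[2]],.027,label="c"); 
if q is not None: print(rel(t,q).round(4))
for nm,x,y in[("k1",.0725,.0493),("k2",-.0548,-.135)]:
    q=look(P,chock(.005),"chock_1",[*tw(x,y),t[2]+1.57],.015,label=nm); 
    if q is not None: print(rel(t,q).round(4))
to(tw(-.0536,-.153),.026,o["k2"][2])
```

```text
c views 2 cost 2.043 [ 0.5889  0.1292 -0.1619] [[0.5914, 0.1298, -0.1493], [0.5864, 0.1371, -0.2948]]
[ 0.015   0.0906 -0.0188]
k1 views 1 cost 0.069 [0.6396 0.078  1.3104] []
[0.0725 0.047  1.4535]
k2 views 1 cost 0.017 [ 0.4879 -0.0843  1.5825] []
[-0.0545 -0.1352  1.7255]
t 24.0 pos [ 0.7295 -0.1461  0.1105] rot [-3.141  0.052  1.492] F [ 1.  -0.2 -0. ] open 0.0501 
  move (tool) x y z yaw: [  24.8  -245.9    84.55   -0.  ]
  in final axes: 25.3 -245.9
```

View pics/w9.png

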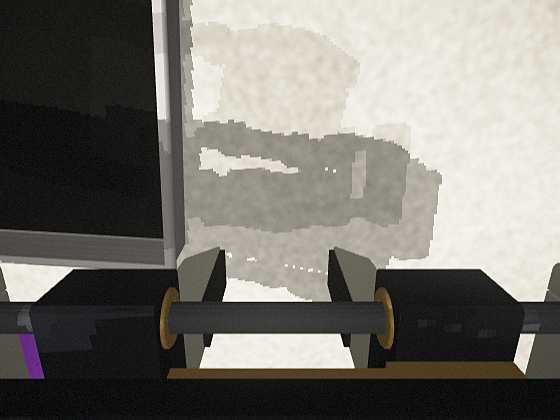

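Request:
servo_tool(
  targets="5 -50 0 0;5 -50 0 0;5 -50 0 0;5 -50 0 0;5 -46 0 0;0 0 0 0",
)

```text
time: 24.75
tool_pos: [0.4784, -0.0998, 0.1072]
tool_rot: [3.141, 0.052, 1.493]
contact_force: [-0.3, -0.3, 0.0]
opening: 0.0506
```

Run:
```python
from H import *
o=O();t=np.array(o["tray"])
to(tw(-.0536,-.153),.028,o["k2"][2]); snap("wrist","w10")
```

```text
t 24.75 pos [ 0.4784 -0.0998  0.1072] rot [3.141 0.052 1.493] F [-0.3 -0.3  0. ] open 0.0506 
  move (tool) x y z yaw: [-1.62  8.02 79.25 -0.  ]
  in final axes: -1.6 8.0
```

View pics/w10.png

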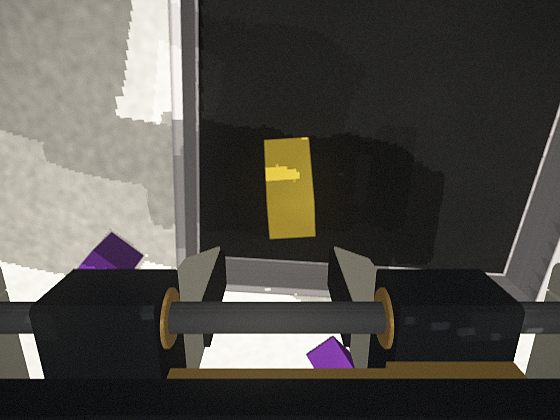

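Request:
servo_tool(
  targets="0 8 20 -0.04;-1 0 30 0;0 0 15 0;0 0 5 0;0 0 0 0",
)

```text
time: 25.42
tool_pos: [0.498, -0.1087, 0.0381]
tool_rot: [3.128, 0.056, 1.534]
contact_force: [-1.5, 0.2, -0.2]
opening: 0.0505
```

Run:
```python
from H import *
o=O();t=np.array(o["tray"])
to(tw(-.0536,-.153),.028,o["k2"][2]+.04)
```

```text
t 25.43 pos [ 0.498  -0.1087  0.0381] rot [3.128 0.056 1.534] F [-1.5  0.2 -0.2] open 0.0505 
  move (tool) x y z yaw: [  6.2  -12.    10.13  -0.  ]
  in final axes: 6.2 -12.0
```

Request:
servo_tool(
  targets="3 -6 0 0;3 -6 0 0;0 0 0 0",
)

```text
time: 25.8
tool_pos: [0.4866, -0.102, 0.0391]
tool_rot: [3.125, 0.057, 1.534]
contact_force: [0.9, -0.4, 0.6]
opening: 0.0504
```

Run:
```python
from H import *
o=O();t=np.array(o["tray"])
to(tw(-.0536,-.153),.028,o["k2"][2]+.04)
```

```text
t 25.8 pos [ 0.4866 -0.102   0.0391] rot [3.125 0.057 1.534] F [ 0.9 -0.4  0.6] open 0.0504 
  move (tool) x y z yaw: [-0.06 -0.34 11.06 -0.  ]
  in final axes: -0.1 -0.3
```

Request:
servo_tool(
  targets="0 0 5 0;0 0 4 0;0 0 1.5 0;0 0 0 0",
)

```text
time: 26.3
tool_pos: [0.4872, -0.1028, 0.0282]
tool_rot: [3.124, 0.057, 1.534]
contact_force: [0.3, 0.4, 0.5]
opening: 0.0509
```

Run:
```python
from H import *
o=O();t=np.array(o["tray"])
to(tw(-.0536,-.153),.028,o["k2"][2]+.04); snap("wrist","w11"); snap("scene","s11")
```

```text
t 26.3 pos [ 0.4872 -0.1028  0.0282] rot [3.124 0.057 1.534] F [0.3 0.4 0.5] open 0.0509 
  move (tool) x y z yaw: [ 0.72 -0.93  0.19 -0.  ]
  in final axes: 0.7 -0.9
```

View pics/w11.png

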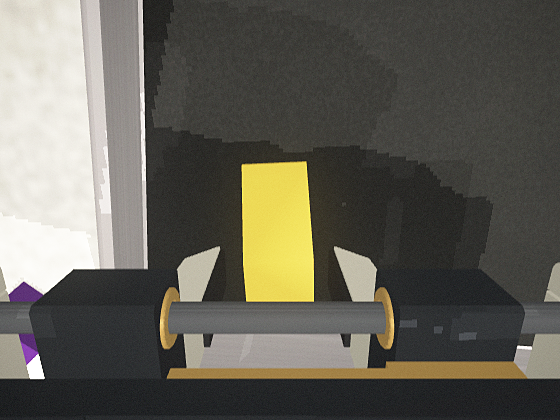

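Request:
servo_tool(
  targets="0 0 0 0;0 0 0 0;0 0 0 0;0 0 0 0",
  hand=0,
  squeeze=20,
)

```text
time: 26.9
tool_pos: [0.4874, -0.1029, 0.0286]
tool_rot: [3.124, 0.058, 1.534]
contact_force: [-0.5, 0.8, -0.4]
opening: 0.03
```

Request:
servo_tool(
  targets="0 0 -10 0;0 0 -4 0.106;0 0 0 0",
)

```text
time: 27.28
tool_pos: [0.4871, -0.1019, 0.0439]
tool_rot: [3.118, 0.055, 1.426]
contact_force: [-0.2, -0.1, -0.8]
opening: 0.0301
```

Run:
```python
from H import *
o=O();t=np.array(o["tray"])
to(tw(-.0475,.0493-.018-.015),.029,t[2]+np.pi/2)
```

```text
t 27.27 pos [ 0.4871 -0.1019  0.0439] rot [3.118 0.055 1.426] F [-0.2 -0.1 -0.8] open 0.0301 
  move (tool) x y z yaw: [169.05   4.96  14.91  -0.  ]
  in final axes: 169.0 5.2
```

Request:
servo_tool(
  targets="20 1 -1 0;40 1 -2 0;40 1 -2 0;40 1 -2 0;20 1 -1 0;0 0 0 0",
)

```text
time: 28.02
tool_pos: [0.5159, 0.0601, 0.0445]
tool_rot: [3.116, 0.056, 1.438]
contact_force: [-0.1, -0.4, -0.9]
opening: 0.0301
```

Run:
```python
from H import *
o=O();t=np.array(o["tray"])
to(tw(-.0475,.0493-.018-.012),.029,t[2]+np.pi/2); snap("wrist","w12")
```

```text
t 28.02 pos [0.5159 0.0601 0.0445] rot [3.116 0.056 1.438] F [-0.1 -0.4 -0.9] open 0.0301 
  move (tool) x y z yaw: [7.590e+00 1.000e-02 1.547e+01 1.000e-02]
  in final axes: 7.6 -0.1
```

View pics/w12.png

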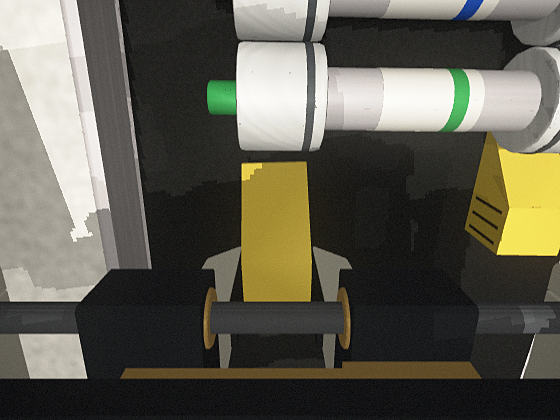

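Request:
servo_tool(
  targets="2 0 5 0.01;2 0 5 0;1 0 2 0;0 0 1.5 0;0 0 0 0",
)

```text
time: 28.7
tool_pos: [0.5161, 0.0611, 0.0294]
tool_rot: [3.117, 0.056, 1.425]
contact_force: [-0.0, 0.7, -0.7]
opening: 0.0302
```

Run:
```python
from H import *
o=O();t=np.array(o["tray"])
to(tw(-.0475,.0493-.018),.0285,t[2]+np.pi/2)
```

```text
t 28.7 pos [0.5161 0.0611 0.0294] rot [3.117 0.056 1.425] F [-0.   0.7 -0.7] open 0.0302 
  move (tool) x y z yaw: [18.58 -0.25  0.9  -0.  ]
  in final axes: 18.6 -0.2
```

Request:
servo_tool(
  targets="0 0 1 0;0 0 0.5 0",
)

```text
time: 28.95
tool_pos: [0.5163, 0.061, 0.0286]
tool_rot: [3.116, 0.056, 1.425]
contact_force: [-2.5, 0.1, 8.1]
opening: 0.0303
```

Request:
servo_tool(
  targets="5 0 -0.3 0;5 0 -0.2 0;4 0 -0.2 0",
)

```text
time: 29.32
tool_pos: [0.5186, 0.0754, 0.0287]
tool_rot: [3.116, 0.056, 1.424]
contact_force: [-0.5, 0.0, 0.8]
opening: 0.03
```

Request:
servo_tool(
  targets="2 0 -0.1 0;1.5 0 -0.1 0",
)

```text
time: 29.58
tool_pos: [0.5191, 0.0786, 0.0287]
tool_rot: [3.116, 0.058, 1.426]
contact_force: [-1.1, -8.8, 2.9]
opening: 0.03
```

Run:
```python
from H import *
o=O();t=np.array(o["tray"])
to(tw(-.0475,.0493-.018),.0285,t[2]+np.pi/2)
```

```text
t 29.57 pos [0.5191 0.0786 0.0287] rot [3.116 0.058 1.426] F [-1.1 -8.8  2.9] open 0.03 
  move (tool) x y z yaw: [ 0.76 -0.69  0.24 -0.  ]
  in final axes: 0.8 -0.7
```

Request:
servo_tool(
  targets="0 0 0 0;0 0 0 0;0 0 0 0",
  hand=0.55,
)

```text
time: 29.95
tool_pos: [0.5193, 0.0789, 0.0287]
tool_rot: [3.116, 0.057, 1.425]
contact_force: [0.3, -0.6, -0.3]
opening: 0.0498
```

Request:
servo_tool(
  targets="0 0 -20 0;0 0 -25 0;-20 0 -25 0;-40 25 -15 0;-40 25 -15 0;0 0 0 0",
)

```text
time: 30.7
tool_pos: [0.5533, -0.0228, 0.1385]
tool_rot: [3.116, 0.057, 1.427]
contact_force: [-0.5, 0.7, -0.3]
opening: 0.0509
```

Run:
```python
from H import *
snap("wrist","w13"); to([.5,.0],.2,1.428)
```

```text
t 30.75 pos [ 0.5519 -0.0212  0.1374] rot [3.119 0.056 1.428] F [-0.4 -0.5 -0.2] open 0.0503 
  move (tool) x y z yaw: [ 13.64 -54.41 -62.58   0.  ]
  in final axes: 13.6 -54.4
```

View pics/w13.png

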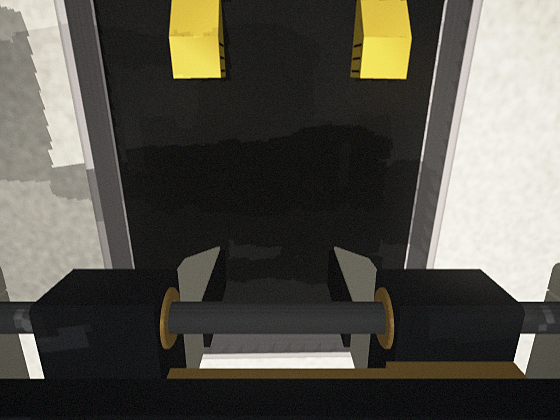

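Request:
servo_tool(
  targets="-45 0 -15 0;-50 0 -15 0;-50 0 -15 0;-50 0 -15 0;-40 0 -10 0;0 0 0 0",
)

```text
time: 31.5
tool_pos: [0.5145, -0.2467, 0.2166]
tool_rot: [3.13, 0.051, 1.437]
contact_force: [0.6, 0.2, -0.7]
opening: 0.0507
```

Run:
```python
from H import *
o=O()
P={"top":snap("top","t14"),"scene":snap("scene","s14")}; W=snap("wrist","w14")
q=look(P,TRAY,"tray",o["tray"],.02,label="tray"); t=np.array(o["tray"])
r={"t":t}
for nm,x,y in [("a",.012,.178),("b",.012,.134),("c",.012,.09)]:
    q=look(P,column(.027),"column_a",[*tw(x,y),t[2]],.027,label=nm,tol=.04)
    if q is not None: print(rel(t,q).round(4)); r[nm]=q
for nm,x,y in[("k1",.0725,.0493),("k2",-.0475,.0493)]:
    q=look(P,chock(.005),"chock_1",[*tw(x,y),t[2]+1.57],.015,label=nm)
    if q is not None: print(rel(t,q).round(4)); r[nm]=q
big=cv2.resize(P["top"]["color"][:,:,::-1],None,fx=3,fy=3,interpolation=cv2.INTER_CUBIC)
cv2.imwrite("pics/ov14.png",big[380:780,440:1240])
sb=cv2.resize(P["scene"]["color"][:,:,::-1],None,fx=4,fy=4,interpolation=cv2.INTER_CUBIC)
cv2.imwrite("pics/sv14.png",sb[480:1080,1000:1700])
```

```text
tray views 2 cost 0.288 [ 0.5618  0.0454 -0.1484] [[0.563, 0.0468, -0.1437], [0.562, 0.0415, -0.147]]
a views 2 cost 0.029 [ 0.5968  0.2168 -0.1588] [[0.5984, 0.217, -0.1503], [0.5972, 0.2164, -0.1432]]
[ 0.0104  0.1783 -0.0157]
b views 2 cost 0.017 [ 0.5927  0.1727 -0.1538] [[0.5913, 0.1734, -0.1482], [0.5929, 0.1722, -0.153]]
[ 0.0126  0.1342 -0.0108]
c views 2 cost 0.029 [ 0.5867  0.1285 -0.1547] [[0.5859, 0.13, -0.1529], [0.5868, 0.1278, -0.1578]]
[ 0.0129  0.0895 -0.0117]
k1 views 2 cost 0.035 [0.6395 0.0775 1.4711] [[0.6386, 0.0762, 1.2754], [0.6409, 0.0787, 1.5115]]
[0.0725 0.0465 1.6141]
k2 views 2 cost 0.065 [0.5194 0.0971 1.499 ] [[0.52, 0.0988, 1.5882], [0.5212, 0.0982, 1.5596]]
[-0.0492  0.0488  1.6421]
```

View pics/ov14.png

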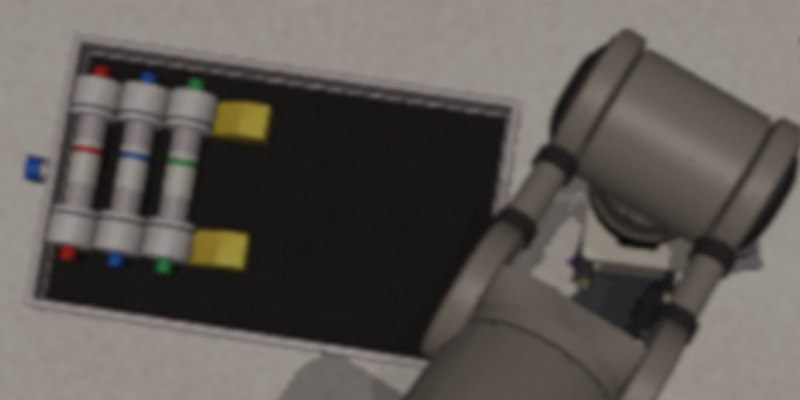

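View pics/sv14.png

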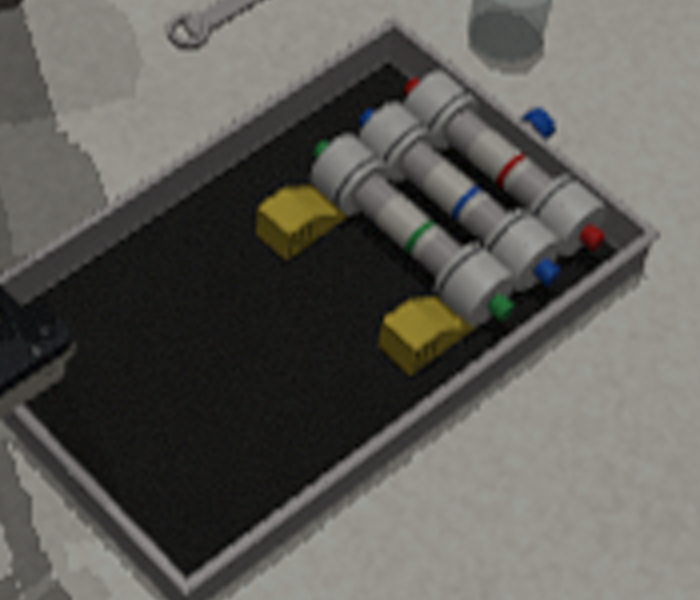

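View pics/w14.png

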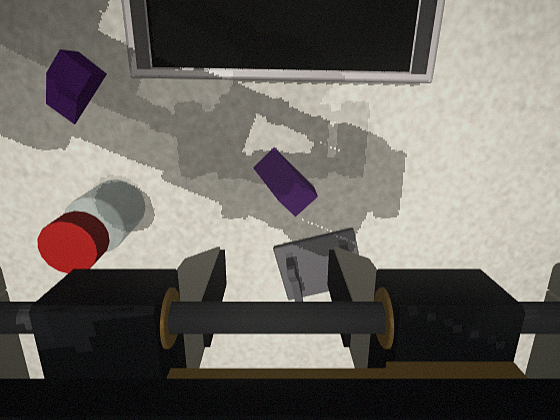

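```bash
cat > F.py <<'E'
from H import *
import H
o=O(); t=np.array(o["tray"])
P={"top":snap("top"),"scene":snap("scene")}
cq=[]
for x,y in [(.0127,.0895)]:
    cq.append(look(P,column(.027),"column_a",[*tw(x,y),t[2]],.027,label="c"))
c=cq[0]; print(rel(t,c).round(4))
base=H.render
for nm,x in (("k1",.0725),("k2",-.0475)):
    v=[]
    for n,p in P.items():
        hsv=cv2.cvtColor(p["color"],cv2.COLOR_RGB2HSV)
        m=((hsv[...,0]>18)&(hsv[...,0]<36)&(hsv[...,1]>110)&(hsv[...,2]>35)).astype(np.uint8)
        u=proj(p,np.array([[*tw(x,.045),.015]]))[0].round().astype(int); w=np.zeros_like(m); w[u[1]-25:u[1]+25,u[0]-25:u[0]+25]=1
        m=cv2.morphologyEx(m*w,cv2.MORPH_CLOSE,np.ones((5,5),np.uint8))
        v.append((p,m))
    def R(p,parts,q,shape=(420,560)):
        m=base(p,parts,q); m[base(p,column(.027),c)>0]=0; return m
    H.render=R
    for vv,l in ((v,"both"),(v[:1],"top"),(v[1:],"scene")):
        for d in (-.15,0,.15): pass
        q,f=fit(vv,chock(.005),[*tw(x,.048),t[2]+1.57],blur=1.2)
        e=[c[:2]+s*.06*np.array([np.cos(c[2]),np.sin(c[2])]) for s in(1,-1)]
        print(nm,l,round(f,3),rel(t,q).round(4),"end in chock",rel(q,[*e[0 if x>0 else 1],0])[:2].round(4))
    H.render=base
E
python3 F.py
```

```text
c views 2 cost 0.765 [ 0.5861  0.1319 -0.161 ] [[0.5932, 0.1737, -0.1433], [0.5866, 0.1279, -0.1536]]
[ 0.0119  0.0928 -0.0179]
k1 both 0.005 [0.0725 0.0492 1.5731] end in chock [0.0426 0.0005]
k1 top 0.004 [0.0727 0.0485 1.5853] end in chock [0.0432 0.0002]
k1 scene 0.003 [0.0726 0.0503 1.5486] end in chock [0.0414 0.0016]
k2 both 0.012 [-0.0485  0.0493  1.6031] end in chock [ 0.0445 -0.0018]
k2 top 0.014 [-0.0482  0.0485  1.6262] end in chock [ 0.0453 -0.0026]
k2 scene 0.007 [-0.0488  0.05    1.5739] end in chock [ 0.0438 -0.0009]
```

Run:
```python
from H import *
P={"top":snap("top"),"scene":snap("scene")}
for q in ["bottle_blue","bottle_red","spanner"]:
    for n,p in P.items():
        for r in cams.cut_out(p,q)[:1]: print(q,n,round(r["score"],2),np.round(r["extent"]))
print(robot.hand_in())
```

```text
bottle_blue top 0.57 [128. 211.  28.  25.]
bottle_blue scene 0.79 [379. 117.  24.  39.]
bottle_red top 0.44 [355. 277.  20.  17.]
bottle_red scene 0.73 [180. 217.  23.  41.]
spanner top 0.52 [148. 264.  42.  14.]
spanner scene 0.83 [316. 115.  49.  30.]
the job is handed in; nothing more can be done
None
```

The row is built and chocked, and I handed the job in at about 33 s of the 72 s allowed. `hand_in()` reports no verdict.

I lifted the green column from the cradle and set it down in the tray behind the blue one. I then pushed all three to the drain wall with both fingers on the green column's nuts; at about 26 N they had stopped moving. I slid one chock under each green nut until I felt it touch, at 7 N and 9 N, then released and backed the arm clear.

My last camera checks, in the tray frame:

| Item | y (mm) | x (mm) | Limits |
|---|---|---|---|
| Red column | 178 | 10 | y above 174, x within ±30 |
| Blue column | 134 | 13 | y above 127, x within ±30 |
| Green column | 89.5 | 13 | y above 81, x within ±30 |
| Chock 1 | 49 | 72.5 | nut axis 36.5–44.5 mm from chock |
| Chock 2 | 49 | −48.5 | nut axis 36.5–44.5 mm from chock |

- **Columns:** all three are about 0.01–0.02 rad off square; the limit is 0.07.
- **Chocks:** the nut axes are about 40–41 mm from the chocks' origins, where 40 is just touching. The chocks are within about 0.03 rad of square and centred within about 2 mm of the nuts.

**Checks that disagreed:**
- **Green column:** the last automatic fit put it at y = 92.8 mm because the top view had picked up part of the blue column. That made the chock distances come out at 42.6 and 44.5 mm, the second right at the limit. I used the earlier clean fit from both cameras (89.5 mm), which agrees with the contact I felt.
- **Chocks:** the first chock fits were also off, because the nuts hide the thin edges. I redid them allowing for that.
- **Spanner:** its outline in the top view came out smaller than at the start, possibly partly hidden; the scene view is within a few pixels.

Both bottles show within a few pixels of where they started.

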